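# Reopen the rinse line and reset the filter unit

### The job

A new filter is in the wound-rinse unit. Turn the green handle of the rinse line fully open, in line with its pipe, and after that press the red recessed reset button of the filter unit in with the blue-handled probe and put the probe back upright in its grey stand, fully home. Leave the red drain handle as it is and do not push the other supplies about.

Things in the scene. Friction and masses are not known exactly. Their poses are not given: they have to be found in the camera images.
- rinse_line: Steel pipe bridge (pipe 24 mm thick along its y axis, 180 mm long, axis 70 mm above the counter) on a base plate 80 x 230 x 10 mm, bolted to the counter, with a brass ball valve in the middle; it carries the green rinse handle. Origin: centre of the base plate's underside.
- rinse_valve (a joint): Angle of the green rinse valve handle about its vertical axis, rad: 0 = closed stop (handle across the pipe, pointing along -x of its line), 1.571 = open stop (handle along the pipe, over its -y end); it grows anticlockwise seen from above. It stays where it is left and takes about 3 N at the grip point.
- rinse_valve_axis (a point): Point on the vertical turning axis of the green handle, at the handle's mid height, 130 mm above the counter. Frame turns with the handle; the handle points along -x of it.
- rinse_valve_grip (a point): Point in the green handle's plastic sleeve, 90 mm from the turning axis, at mid height (130 mm above the counter). The sleeve is 20 mm wide, 14 mm high and runs from 35 to 130 mm from the axis; nothing else is within 30 mm below it.
- drain_line: Steel pipe bridge (pipe 24 mm thick along its y axis, 180 mm long, axis 70 mm above the counter) on a base plate 80 x 230 x 10 mm, bolted to the counter, with a brass ball valve in the middle; it carries the red drain handle. Origin: centre of the base plate's underside.
- drain_valve (a joint): Angle of the red drain valve handle about its vertical axis, rad: 0 = closed stop (handle across the pipe, pointing along -x of its line), 1.571 = open stop (handle along the pipe, over its -y end); it grows anticlockwise seen from above. It stays where it is left and takes about 3 N at the grip point.
- drain_valve_axis (a point): Point on the vertical turning axis of the red handle, at the handle's mid height, 130 mm above the counter. Frame turns with the handle; the handle points along -x of it.
- drain_valve_grip (a point): Point in the red handle's plastic sleeve, 90 mm from the turning axis, at mid height (130 mm above the counter). The sleeve is 20 mm wide, 14 mm high and runs from 35 to 130 mm from the axis; nothing else is within 30 mm below it.
- filter_unit: White filter unit, 100 x 140 x 60 mm high, fixed; on its -y half a clear canister with blue ends (54 mm across, top at 112 mm), on its +y half a round well with a yellow rim that holds the red reset button. Origin: centre of the underside.
- reset_mouth (a point): Centre of the button well's mouth, in the unit's top face, 60 mm above the counter. The well is round, 26 mm wide and 30 mm deep, axis vertical.
- reset_top (a point): Centre of the top of the red button (23 mm across), 14.5 mm below the well's mouth when released.
- filter_reset (a joint): Travel of the button, m: 0 = released, 0.006 = fully in (about 5 N). It springs back.
- probe: Probe, 140 mm long, 70 g, standing upright in its stand. Origin: centre of the lower tip; z axis runs up along it. Black tip 10 mm across and steel shaft 12 mm across up to z = 70 mm; black collar 40 mm across from 70 to 78 mm; round blue handle 22 mm across from 78 to 140 mm.
- stand: Grey block 80 x 80 x 80 mm, fixed, with a vertical through hole 24 mm wide in its middle. Origin: centre of the underside. The seated probe's collar rests on the block's top, the probe's origin 10 mm above the counter.
- stand_hole0 (a point): Centre of the stand hole's mouth, 80 mm above the counter.
- bottle: White cleanser bottle with orange label, 62 mm across, 150 mm tall, standing, loose. Origin: centre of the underside.
- red_roll: Roll of red tape, 76 mm across, 55 mm high, standing on its flat side, loose. Origin: centre of the underside.
- green_roll: Roll of green tape, 68 mm across, 60 mm high, loose. Origin: centre of the underside.
- tan_roll: Roll of tan tape, 72 mm across, 70 mm high, loose. Origin: centre of the underside.
- pad_box: Open cardboard box of dressing packs, 90 x 130 x 80 mm, loose. Origin: centre of the underside.
- scissors: Scissors with black handles lying flat along their x axis, about 180 mm long, 12 mm high, loose. Origin: near the middle, on the counter.
Things that resemble listed ones, but are neither listed nor needed, are in the scene too. What is shaped like the filter_unit but purple is not meant.

How it is judged:
By the outcome, as a careful person would: the job done as asked, in the order asked, and still so for the second after the job is handed in, with the robot touching nothing.
It also fails if it takes over 67 s, if anything falls off the work surface, if the arm or the gripper's body presses on something with over 40 N, if the wrist force passes 120 N, or if a joint passes its speed limit or range.

### The arm

A 6-joint arm with a two-finger parallel gripper is mounted at the origin on the work surface. World frame = base frame: x ahead of the robot, y to its left, z up, the work surface at z = 0. Lengths are in m, angles in rad, forces in N, time in s.
With the tool pointing down it reaches from about 0.375 to 0.975 m from the base axis. Payload 3.8 kg.
Tool frame: the origin (TCP) lies at the very end of the fingers, on their centre line; the grasp point (between the pads) lies 19 mm behind it; z points along the fingers, y is the line along which they close (so a half turn about z gives the same grasp; the last joint's range is limited). The gripper opens to 85 mm and grips with 20 to 120 N. Pads are 22 mm wide; open, the fingers measure 114 mm over their backs; the gripper's body (76 mm by 85 mm) begins 54 mm behind the grasp point. The pads swing forward as they close: fully open they stand 13 mm farther back than shut.
Start: joints at [1.126, 0.264, 1.604, -0, 1.274, -0.037], TCP at [0.268, 0.62, 0.197] pointing down, gripper open.
Joint ranges: [-2.63, 2.63], [-0.94, 2.18], [0.31, 2.57], [-1.31, 4.45], [0, 2.66], [-2.55, 2.55]. Speed limits (rad/s): [2.57, 2.57, 3.14, 3.14, 3.14, 3.14].

### API

Orientations are given as a rotation vector (axis times angle).
In Python, from workcell import bot, vision gives the robot as it stands. The module is installed in compiled form; this text tells all that it offers.
- The arm moves only by the tool play_rows, never from a script. Its argument "moves" is a list that holds one entry, the list of rows, each a list of 7 numbers: the turn, a rotation vector about the tool's x, y, z as a fraction of full scale, then the shift along the tool's x, y, z as a fraction of full scale, then the finger opening in mm, from 0 to 85.4. In form: [[[ax, ay, az, x, y, z, jaw], ...]]. A call has 1 to 5 rows; each row shifts and turns the commanded pose from where the row before left it, along the tool's axes as they then stand; what a row does not reach is not made up. Full scale, the value 1, is 0.1 m for a shift and 0.5 rad for a turn. A row lasts 1/12 s, in which the tool goes at most 41.7 mm and 7.16 degrees, less where a joint would pass 70% of its speed; a pose out of reach is approached as far as the arm can. A call with a number of a shift or a turn outside -1 to 1 is refused whole. A call with a gripper value outside its range is refused whole. The fingers move at their own pace and stop on an object; "newtons" is the grip in N (left out, the last holds). Time passes only in rows, so rows that do not move let the fingers close. It gives the time, the measured TCP pose, the force, the opening and the grip force at its end, in the units of the state.
- bot.read_state(): the state, without advancing time (a new reading comes with each control period).
- vision.read_camera(name): name is "side" or "top"; returns a dict with "image" (384x512x3 uint8, red, green, blue), "depth" (384x512 float32, m along the optical axis (not along the pixel's ray), 0 where there is no reading), "K" (3x3 intrinsics, pixels), "R" (3x3) and "t" (3): a world point X has camera coordinates R X + t. Camera axes: x right, y down, z forward; pixel columns grow to the right and rows downward; lengths in m; the calibration is good to about 2 mm. A picture is of the moment at which its call begins.
- bot.finish_job(): hands the job in; it is judged then, once.
The state is a dict: "time": time; "q": joint angles; "joint_vel": joint speeds; "joint_torque": joint torques, N m; "tool_pos": TCP position; "tcp_rot": TCP orientation; "wrist_force": force on the tool from outside, world axes, zero at the start; "torque": the same for the moment, N m; "width": opening from 0.0 (shut) to 1.0 (fully open); "grip_force": force on a finger pad.
Only numpy, scipy, OpenCV 4.12 (cv2) and the standard library are available. Lean on these libraries where they do the work, as an engineer would, in place of code of your own. Each camera call takes 0.05 s, during which the arm holds its last target. There are 200 camera calls.

## Working session

There is one attempt and no reset: what is moved stays moved. The work goes in short steps, Python scripts to look and compute and a tool call to move; the robot and the scene stay as the last step left them, time stands still between calls to the robot, and variables do not carry over. Pictures are saved under pics/ and viewed, at most 10 in all, crops included, and the job is handed in when it is done.

Besides the shell and the picture viewer there is one more tool, called after "Call:" by a JSON object that holds its "op" and its "data", one argument or row to a line. play_rows: Moves the arm, as the interface text tells. Its arguments: {"type":"object","properties":{"moves":{"type":"array","items":{"type":"array","items":{"type":"array","items":{"type":"number"}}}},"newtons":{"type":"number"}},"required":["moves"]}

```bash
mkdir -p pics; cat > h.py <<'E'
import numpy as np, cv2
from workcell import bot, vision
def cam(n):
    c=vision.read_camera(n); return c
def save(c,f): cv2.imwrite('pics/'+f, cv2.cvtColor(c['image'],cv2.COLOR_RGB2BGR))
def plane(c,u,v,z):
    d=c['R'].T@np.linalg.inv(c['K'])@np.array([u,v,1.]); o=-c['R'].T@c['t']
    return o+d*(z-o[2])/d[2]
def dep(c):
    h,w=c['depth'].shape; u,v=np.meshgrid(np.arange(w),np.arange(h))
    p=np.stack([u,v,np.ones_like(u)],-1)@np.linalg.inv(c['K']).T*c['depth'][...,None]
    return (p-c['t'])@c['R']
E
python3 - <<'E'
from h import *
for n in('top','side'):
    c=cam(n); cv2.imwrite(f'pics/{n}0.png',cv2.resize(cv2.cvtColor(c['image'],cv2.COLOR_RGB2BGR),(800,600),interpolation=cv2.INTER_CUBIC)); np.savez(n+'0.npz',**c); print(n,-c['R'].T@c['t'],c['R'][2])
s=bot.read_state(); print(s)
E
```

```text
top [ 0.41745389 -0.01101151  1.53426255] [ 0.08774003  0.00190825 -0.99614158]
side [ 0.08458742 -1.22156241  0.92809884] [ 0.28186919  0.79431001 -0.53816481]
{'time': 0.1, 'q': array([ 1.12609474e+00,  2.64714573e-01,  1.60524682e+00,  2.12710537e-05,
        1.27374793e+00, -3.68855545e-02]), 'joint_vel': array([ 1.87237180e-03, -5.95137626e-04, -3.59642257e-03,  1.29247812e-03,
        1.47806994e-04, -1.75474487e-05]), 'joint_torque': array([-5.62990936e-04, -5.16709149e+01, -3.68588948e+01, -2.08280389e-04,
        6.52356321e-03,  2.73553532e-06]), 'tool_pos': array([0.26736956, 0.61896755, 0.1953568 ]), 'tcp_rot': array([-0.63606903, -3.07599006,  0.00322078]), 'wrist_force': array([ 0.47154915,  0.35155781, -0.90521555]), 'torque': array([-0.00370322,  0.0140047 ,  0.02530463]), 'grip_force': 0.0, 'width': 1.002433121262762}
```

View pics/top0.png

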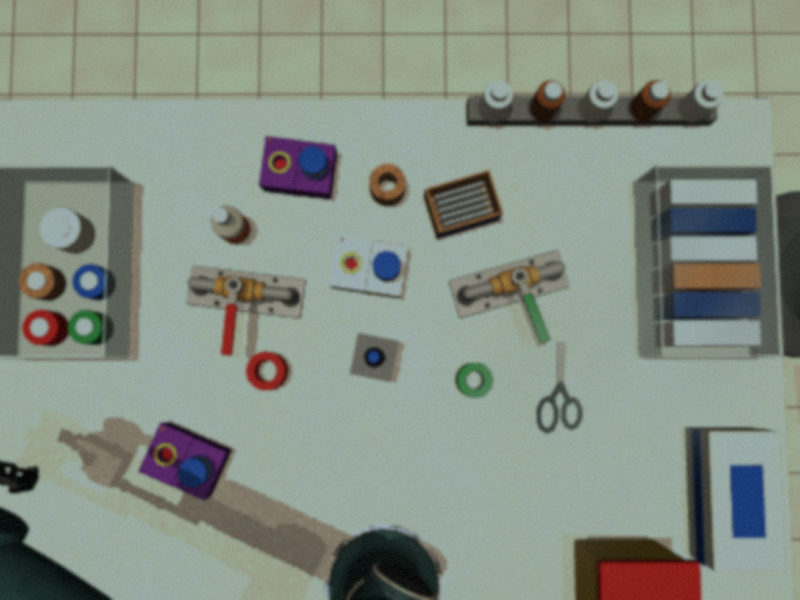

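View pics/side0.png

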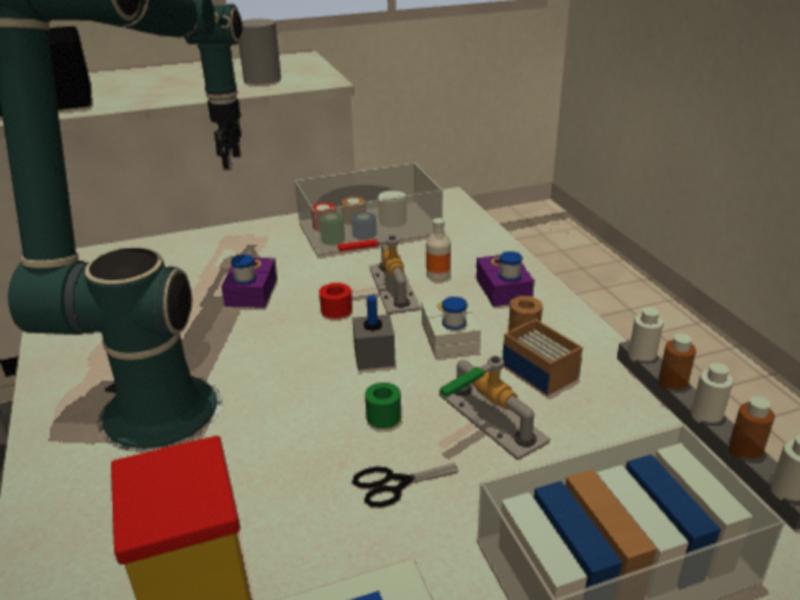

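The top view (800 px wide) shows the green handle from (519,276) to (545,342), with its pipe running from (462,297) to (553,270). The probe and stand are at (375,357), the white filter unit at (370,267) with its well at (350,263), and the green roll at (474,380). The side view shows the same layout, with the probe upright at (372,312).

```bash
cat > m.py <<'E'
from h import *
c=dict(np.load('top0.npz')); s=dict(np.load('side0.npz'))
def blob(c,lo,hi,box,k=1.5625):
    hsv=cv2.cvtColor(c['image'],cv2.COLOR_RGB2HSV); m=cv2.inRange(hsv,lo,hi)
    x0,y0,x1,y1=[int(b/k) for b in box]; mm=np.zeros_like(m); mm[y0:y1,x0:x1]=m[y0:y1,x0:x1]
    n,l,st,ce=cv2.connectedComponentsWithStats(mm); i=1+np.argmax(st[1:,4]); return l==i
def show(n,m,z,c=c):
    v,u=np.nonzero(m); r=cv2.minAreaRect(np.stack([u,v],1).astype(np.float32))
    P=[plane(c,*p,z)[:2] for p in cv2.boxPoints(r)]
    ce=plane(c,u.mean(),v.mean(),z)
    d=dep(c)[m]; print(n,len(u),'cent',ce.round(4),'rectc',plane(c,*r[0],z)[:2].round(4),'corners',np.round(P,3).tolist(),'zmed',np.median(d[:,2]).round(3))
G=((40,80,40),(85,255,255));B=((95,120,40),(125,255,255));Y=((18,90,80),(35,255,255));
show('green handle',blob(c,*G,(510,270,570,350)),.137)
show('probe top',blob(c,*B,(355,335,400,380)),.150)
show('canister',blob(c,*B,(365,240,410,290)),.112)
show('well rim',blob(c,*Y,(330,240,368,285)),.060)
show('green roll',blob(c,*G,(450,350,500,410)),.06)
R1=((0,120,60),(8,255,255))
show('red button',blob(c,*R1,(335,250,365,275)),.0455)
show('red handle',blob(c,*R1,(215,300,240,360)),.137)
show('red roll',blob(c,*R1,(240,345,295,395)),.055)
# depth-based tops
P=dep(c)
def dz(n,box,lo,hi):
    k=1.5625;x0,y0,x1,y1=[int(b/k) for b in box]; m=np.zeros(P.shape[:2],bool); m[y0:y1,x0:x1]=(P[y0:y1,x0:x1,2]>lo)&(P[y0:y1,x0:x1,2]<hi); show(n,m,(lo+hi)/2)
dz('stand',(335,320,420,395),.07,.09)
dz('unit',(320,225,420,305),.05,.07)
dz('pipe',(440,240,580,325),.06,.09)
dz('base',(440,240,580,325),.005,.018)
# side cross checks
v=blob(s,*B,(360,290,385,330)); show('probe side',v,.12,s)
show('green h side',blob(s,*G,(435,360,490,400)),.13,s)
E
python3 m.py
```

```text
green handle 166 cent [ 0.5131 -0.279   0.137 ] rectc [ 0.5116 -0.2803] corners [[0.548, -0.256], [0.555, -0.271], [0.475, -0.305], [0.468, -0.289]] zmed 0.137
probe top 66 cent [0.4396 0.0165 0.15  ] rectc [0.4394 0.0161] corners [[0.451, 0.027], [0.451, 0.005], [0.428, 0.005], [0.428, 0.027]] zmed 0.148
canister 239 cent [ 0.6103 -0.0066  0.112 ] rectc [ 0.6107 -0.0065] corners [[0.636, 0.017], [0.636, -0.03], [0.586, -0.03], [0.586, 0.017]] zmed 0.113
well rim 16 cent [0.6108 0.0554 0.06  ] rectc [0.6103 0.0558] corners [[0.607, 0.069], [0.619, 0.045], [0.613, 0.042], [0.601, 0.066]] zmed 0.061
green roll 260 cent [ 0.396  -0.1737  0.06  ] rectc [ 0.3965 -0.1744] corners [[0.397, -0.13], [0.441, -0.174], [0.396, -0.219], [0.353, -0.175]] zmed 0.06
red button 37 cent [0.6238 0.0634 0.0455] rectc [0.6245 0.0641] corners [[0.634, 0.073], [0.634, 0.055], [0.615, 0.055], [0.615, 0.073]] zmed 0.047
red handle 193 cent [0.4902 0.2814 0.137 ] rectc [0.4899 0.2813] corners [[0.446, 0.295], [0.536, 0.285], [0.534, 0.268], [0.444, 0.277]] zmed 0.137
red roll 364 cent [0.4143 0.2246 0.055 ] r
[... 304 characters left out ...]
0286] corners [[0.578, 0.105], [0.678, 0.09], [0.657, -0.048], [0.557, -0.033]] zmed 0.061
pipe 531 cent [ 0.5867 -0.2483  0.075 ] rectc [ 0.5872 -0.2504] corners [[0.58, -0.147], [0.636, -0.343], [0.594, -0.354], [0.539, -0.159]] zmed 0.082
base 1235 cent [ 0.5864 -0.2442  0.0115] rectc [ 0.5921 -0.252 ] corners [[0.675, -0.112], [0.679, -0.392], [0.51, -0.391], [0.506, -0.114]] zmed 0.01
probe side 92 cent [0.4396 0.0113 0.12  ] rectc [0.4421 0.0166] corners [[0.45, 0.073], [0.468, 0.066], [0.435, -0.037], [0.418, -0.03]] zmed 0.121
green h side 214 cent [ 0.5113 -0.2799  0.13  ] rectc [ 0.5124 -0.2795] corners [[0.467, -0.284], [0.561, -0.243], [0.559, -0.275], [0.466, -0.314]] zmed 0.136
```

```bash
cat >> h.py <<'E'
from scipy.spatial.transform import Rotation as Ro
import json
def state(p=True):
    s=bot.read_state(); R=Ro.from_rotvec(s['tcp_rot']).as_matrix(); phi=np.arctan2(R[1,0],R[0,0])
    if p: print('t',round(s['time'],2),'pos',s['tool_pos'].round(4),'phi',phi.round(4),'tilt',R[:,2].round(4),'F',s['wrist_force'].round(1),'w',round(s['width'],3),'g',round(s['grip_force'],1),'q6',s['q'][5].round(2))
    return s['tool_pos'],R,phi
def go(way,jaw,step=.035,turn=.11,start=None,nmin=1):
    """way: list of (x,y,z,phi); prints rows, world->tool, tool z down"""
    p,R,phi=start or state()
    rows=[];rv=Ro.from_matrix(R)
    for (x,y,z,f) in way:
        tgt=np.array([x,y,z]); Rt=np.array([[np.cos(f),np.sin(f),0],[np.sin(f),-np.cos(f),0],[0,0,-1]])
        df=(Ro.from_matrix(R).inv()*Ro.from_matrix(Rt)).as_rotvec()
        if abs(f-phi)>np.pi: print('WARN turn')
        n=max(nmin,int(np.ceil(max(np.linalg.norm(tgt-p)/step,np.linalg.norm(df)/turn))))
        for k in range(n,0,-1):
            d=np.round(R.T@((tgt-p)/k)/.1,3)
            w=np.round((Ro.from_matrix(R).inv()*Ro.from_matrix(Rt)).as_rotvec()/k/.5,3)
            p=p+R@d*.1; R=R@Ro.from_rotvec(w*.5).as_matrix(); rows.append([*(w+0.).tolist(),*(d+0.).tolist(),jaw])
        phi=f
    for i in range(0,len(rows),5): print(json.dumps(rows[i:i+5]))
E
python3 - <<'E'
from h import *
ax=np.array([.5875,-.248]); h=.404; g=ax-.09*np.array([np.cos(h),np.sin(h)]); print(g)
go([(.30,.56,.25,2.5),(*g,.25,.404)],85)
E
```

```text
[ 0.50474536 -0.28337895]
t 0.1 pos [0.2674 0.619  0.1954] phi 2.7338 tilt [-9.0e-04 -1.9e-03 -1.0e+00] F [ 0.5  0.4 -0.9] w 1.002 g 0.0 q6 -0.04
[[-0.001, 0.0, 0.156, -0.178, -0.138, -0.182, 85], [-0.002, 0.0, 0.156, -0.188, -0.123, -0.182, 85], [-0.001, 0.0, 0.156, -0.197, -0.108, -0.182, 85], [0.0, 0.0, 0.168, -0.268, -0.221, 0.0, 85], [0.0, 0.0, 0.168, -0.285, -0.198, 0.0, 85]]
[[0.0, 0.0, 0.168, -0.301, -0.173, 0.0, 85], [0.0, 0.0, 0.168, -0.314, -0.148, 0.0, 85], [0.0, 0.0, 0.168, -0.326, -0.121, 0.0, 85], [0.0, 0.0, 0.168, -0.334, -0.093, 0.0, 85], [0.0, 0.0, 0.168, -0.341, -0.064, 0.0, 85]]
[[0.0, 0.0, 0.168, -0.345, -0.036, 0.0, 85], [0.0, 0.0, 0.168, -0.347, -0.007, 0.0, 85], [0.0, 0.0, 0.167, -0.346, 0.023, 0.0, 85], [0.0, 0.0, 0.168, -0.343, 0.051, 0.0, 85], [0.0, 0.0, 0.167, -0.338, 0.08, 0.0, 85]]
[[0.0, 0.0, 0.168, -0.33, 0.108, 0.0, 85], [0.0, 0.0, 0.167, -0.32, 0.135, 0.0, 85], [0.0, 0.0, 0.168, -0.307, 0.162, 0.0, 85], [0.0, 0.0, 0.167, -0.293, 0.187, 0.0, 85], [0.0, 0.0, 0.168, -0.276, 0.21, 0.0, 85]]
[[0.0, 0.0, 0.167, -0.258, 0.233, 0.0, 85], [0.0, 0.0, 0.168, -0.237, 0.254, 0.0, 85], [0.0, 0.0, 0.167, -0.215, 0.272, 0.0, 85], [0.0, 0.0, 0.168, -0.192, 0.29, 0.0, 85], [0.0, 0.0, 0.167, -0.166, 0.305, 0.0, 85]]
[[0.0, 0.0, 0.168, -0.141, 0.317, 0.001, 85], [0.0, 0.0, 0.167, -0.113, 0.328, 0.0, 85], [0.0, 0.0, 0.168, -0.086, 0.336, 0.001, 85]]
```

Call:
{"op": "play_rows", "data": {
  "moves": [
    [[0,0,0.156,-0.178,-0.138,-0.182,85],[0,0,0.156,-0.188,-0.123,-0.182,85],[0,0,0.156,-0.197,-0.108,-0.182,85],[0,0,0.168,-0.268,-0.221,0,85],[0,0,0.168,-0.285,-0.198,0,85]]
  ]
}}

```text
time: 0.52
tool_pos: [0.3175, 0.493, 0.2524]
tcp_rot: [1.242, 2.885, 0.004]
wrist_force: [-0.2, -0.1, -0.2]
width: 0.996
grip_force: 0.0
```

Call:
{"op": "play_rows", "data": {
  "moves": [
    [[0,0,0.168,-0.301,-0.173,0,85],[0,0,0.168,-0.314,-0.148,0,85],[0,0,0.168,-0.326,-0.121,0,85],[0,0,0.168,-0.334,-0.093,0,85],[0,0,0.168,-0.341,-0.064,0,85]]
  ]
}}

```text
time: 0.93
tool_pos: [0.3574, 0.3226, 0.2506]
tcp_rot: [-1.817, -2.563, 0.001]
wrist_force: [0.3, 0.1, 0.5]
width: 0.997
grip_force: 0.0
```

Call:
{"op": "play_rows", "data": {
  "moves": [
    [[0,0,0.168,-0.345,-0.036,0,85],[0,0,0.168,-0.347,-0.007,0,85],[0,0,0.167,-0.346,0.023,0,85],[0,0,0.168,-0.343,0.051,0,85],[0,0,0.167,-0.338,0.08,0,85]]
  ]
}}

```text
time: 1.35
tool_pos: [0.3981, 0.1542, 0.2508]
tcp_rot: [-2.31, -2.129, 0.0]
wrist_force: [0.2, -0.5, 0.0]
width: 0.992
grip_force: 0.0
```

Call:
{"op": "play_rows", "data": {
  "moves": [
    [[0,0,0.168,-0.33,0.108,0,85],[0,0,0.167,-0.32,0.135,0,85],[0,0,0.168,-0.307,0.162,0,85],[0,0,0.167,-0.293,0.187,0,85],[0,0,0.168,-0.276,0.21,0,85]]
  ]
}}

```text
time: 1.77
tool_pos: [0.4392, -0.0146, 0.2509]
tcp_rot: [-2.703, -1.601, 0.0]
wrist_force: [0.5, 1.1, -0.1]
width: 0.995
grip_force: 0.0
```

Call:
{"op": "play_rows", "data": {
  "moves": [
    [[0,0,0.167,-0.258,0.233,0,85],[0,0,0.168,-0.237,0.254,0,85],[0,0,0.167,-0.215,0.272,0,85],[0,0,0.168,-0.192,0.29,0,85],[0,0,0.167,-0.166,0.305,0,85]]
  ]
}}

```text
time: 2.18
tool_pos: [0.4802, -0.1833, 0.2507]
tcp_rot: [-2.976, -1.004, 0.001]
wrist_force: [1.1, -0.4, -0.3]
width: 0.996
grip_force: 0.0
```

Call:
{"op": "play_rows", "data": {
  "moves": [
    [[0,0,0.168,-0.141,0.317,0,85],[0,0,0.167,-0.113,0.328,0,85],[0,0,0.168,-0.086,0.336,0,85],[0,0,0,0,0,0,85],[0,0,0,0,0,0,85]]
  ]
}}

```text
time: 2.6
tool_pos: [0.5046, -0.2841, 0.25]
tcp_rot: [-3.077, -0.626, 0.002]
wrist_force: [-0.0, 0.3, -0.3]
width: 0.996
grip_force: 0.0
```

```bash
python3 - <<'E'
from h import *
g=(.5047,-.2834)
go([(*g,.25,.404),(*g,.118,.404)],85)
E
```

```text
t 2.6 pos [ 0.5046 -0.2841  0.25  ] phi 0.4016 tilt [-0.0017  0.0011 -1.    ] F [-0.   0.3 -0.3] w 0.996 g 0.0 q6 0.61
[[-0.003, 0.002, -0.005, 0.003, -0.006, 0.0, 85], [0.0, 0.0, 0.0, 0.0, 0.0, 0.33, 85], [0.0, 0.0, 0.0, 0.0, 0.0, 0.33, 85], [0.0, 0.0, 0.0, 0.0, 0.0, 0.33, 85], [0.0, 0.0, 0.0, 0.001, 0.0, 0.33, 85]]
```

Call:
{"op": "play_rows", "data": {
  "moves": [
    [[0,0,-0.005,0.003,-0.006,0,85],[0,0,0,0,0,0.33,85],[0,0,0,0,0,0.33,85],[0,0,0,0,0,0.33,85],[0,0,0,0,0,0.33,85]]
  ]
}}

```text
time: 3.02
tool_pos: [0.505, -0.2803, 0.1185]
tcp_rot: [3.076, 0.638, 0.002]
wrist_force: [-0.2, -0.3, 0.8]
width: 0.992
grip_force: 0.0
```

Call:
{"op": "play_rows", "data": {
  "moves": [
    [[0,0,0,0,0,0,24],[0,0,0,0,0,0,24],[0,0,0,0,0,0,24],[0,0,0,0,0,0,24],[0,0,0,0,0,0,24]]
  ],
  "newtons": 20
}}

```text
time: 3.43
tool_pos: [0.5071, -0.283, 0.1224]
tcp_rot: [3.073, 0.634, 0.006]
wrist_force: [-0.1, -0.7, 1.0]
width: 0.299
grip_force: 0.0
```

Call:
{"op": "play_rows", "data": {
  "moves": [
    [[0,0,0,0,0,0,24],[0,0,0,0,0,0,24],[0,0,0,0,0,0,24]]
  ]
}}

```text
time: 3.68
tool_pos: [0.5055, -0.2824, 0.1201]
tcp_rot: [3.076, 0.633, 0.002]
wrist_force: [0.2, 0.5, -0.7]
width: 0.28
grip_force: 0.0
```

```bash
python3 - <<'E'
from h import *
state()
c=cam('side'); im=c['image'][180:330,200:400]; cv2.imwrite('pics/grip.png',cv2.resize(cv2.cvtColor(im,cv2.COLOR_RGB2BGR),(800,600)))
E
```

```text
t 3.68 pos [ 0.5055 -0.2824  0.1201] phi 0.4062 tilt [ 1.2e-03 -8.0e-04 -1.0e+00] F [ 0.2  0.5 -0.7] w 0.28 g 0.0 q6 0.61
```

View pics/grip.png

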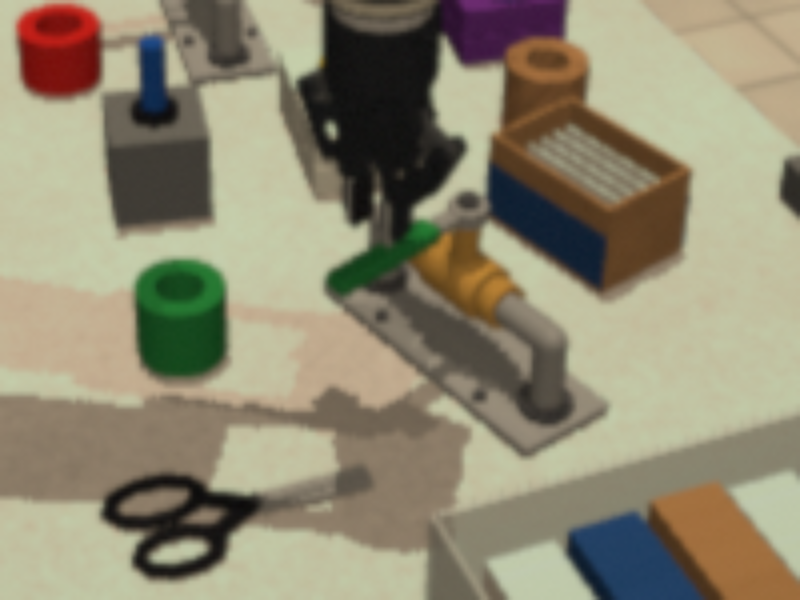

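The crop shows the jaws at the green handle around (395,220). The front fingertip seems to end near the handle's top edge, so I'll check the overlap by projection.

```bash
python3 - <<'E'
from h import *
p,R,phi=state()
c=cam('side')
def pr(X):
    x=c['R']@X+c['t']; u=c['K']@x; u=u[:2]/u[2]; return ((u-[200,180])*4).round(0), x[2].round(3)
for y in(-.03,-.012,0,.012,.03): print(y,pr(p+R@[0,y,0]),pr(p+R@[0,y,-.03]))
ax=np.array([.5875,-.248]);d=-np.array([np.cos(.404),np.sin(.404)])
for r in (0,.035,.09,.13): print('handle',r,pr(np.array([*(ax+r*d),.13])))
c2=cam('top'); P=dep(c2)
im=c2['image'][140:260,240:400]; cv2.imwrite('pics/grip2.png',cv2.resize(cv2.cvtColor(im,cv2.COLOR_RGB2BGR),(800,600),interpolation=cv2.INTER_CUBIC))
E
```

```text
t 3.73 pos [ 0.5053 -0.2823  0.1198] phi 0.4061 tilt [ 7.e-04 -5.e-04 -1.e+00] F [ 0.2  0.3 -0.6] w 0.28 g 0.0 q6 0.61
-0.03 (array([342., 252.]), np.float64(1.318)) (array([342., 217.]), np.float64(1.302))
-0.012 (array([360., 264.]), np.float64(1.307)) (array([361., 229.]), np.float64(1.291))
0 (array([373., 271.]), np.float64(1.3)) (array([374., 236.]), np.float64(1.284))
0.012 (array([386., 279.]), np.float64(1.292)) (array([387., 244.]), np.float64(1.276))
0.03 (array([406., 291.]), np.float64(1.281)) (array([407., 256.]), np.float64(1.265))
handle 0 (array([461., 206.]), np.float64(1.345))
handle 0.035 (array([428., 227.]), np.float64(1.325))
handle 0.09 (array([373., 261.]), np.float64(1.293))
handle 0.13 (array([332., 287.]), np.float64(1.27))
```

View pics/grip2.png

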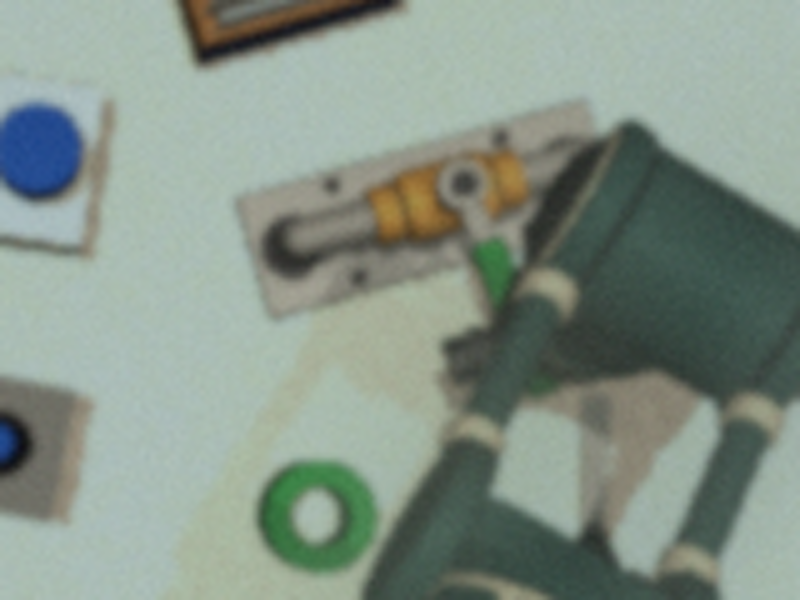

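The top crop shows the tool over the sleeve near (520,370), but the arm hides the jaws. I'll read the fingertip heights from the depth image.

```bash
python3 - <<'E'
from h import *
c=cam('side'); P=dep(c); p,R,phi=state(0)
hsv=cv2.cvtColor(c['image'],cv2.COLOR_RGB2HSV)
for v in range(222,254,2):
  print(v*4-720,end=' ')
  for u in range(284,312,3):
    q=R.T@(P[v,u]-p)*1000; k='G' if 40<hsv[v,u,0]<85 and hsv[v,u,1]>120 else ('d' if hsv[v,u,2]<60 else '.')
    print(f'{k}{q[0]:.0f},{q[1]:.0f},{P[v,u,2]*1000:.0f}',end=' | ')
  print()
E
```

```text
168 .-12,-24,200 | d-10,-15,203 | d3,-16,196 | .-17,13,221 | d-18,24,227 | d-8,25,222 | d9,21,212 | d-11,48,235 | d-12,59,242 | d-2,61,237 | 
176 .169,-199,15 | d-13,-12,200 | d0,-14,192 | .10,-12,188 | d-11,18,214 | d-8,26,216 | d10,21,205 | d-13,50,231 | d-9,57,232 | .4,56,225 | 
184 .162,-193,13 | .-10,-15,191 | d-2,-12,188 | .10,-12,182 | d-14,20,210 | d-8,26,210 | d-12,40,220 | d-11,49,223 | d-8,57,226 | .244,-146,-4 | 
192 .167,-197,1 | .-12,-13,186 | d-3,-11,182 | .10,-12,175 | d-11,19,202 | d-8,26,203 | d-11,39,213 | d-13,51,219 | .8,43,204 | .235,-138,-3 | 
200 .158,-188,2 | d-11,-14,178 | d-3,-10,176 | .8,-9,171 | d-16,23,200 | d-10,28,199 | d-12,40,207 | .-9,47,209 | .219,-137,-3 | .224,-129,-1 | 
208 .156,-187,-5 | d-11,-14,171 | d-3,-10,170 | .11,-12,161 | .-10,18,188 | d-6,25,189 | .-12,40,201 | .203,-135,-2 | .207,-127,0 | .218,-123,-4 | 
216 .142,-173,1 | .-13,-12,167 | d-0,-13,160 | .88,-83,77 | .-9,17,181 | d-7,26,184 | .1,29,182 | .193,-127,-0 | .199,-120,-0 | .64,7,137 | 
224 .134,-165,2 | .-13,-12,160 | .0,-13,153 | .93,-87,65 | .-13,21,178 | d-5,25,176 | G3,28,1
[... 430 characters left out ...]
2,-18,86 | .81,-6,93 | 
256 .110,-141,-4 | .110,-128,3 | G-757,697,928 | G-3,2,136 | G0,10,138 | G8,14,136 | .20,14,130 | .74,-22,80 | .77,-13,84 | .80,-5,87 | 
264 .100,-132,-2 | G-22,-3,136 | G-19,5,139 | G-9,8,136 | G-2,12,134 | .9,13,128 | .76,-35,65 | .71,-19,76 | .73,-9,81 | .75,-0,85 | 
272 G-34,-2,137 | G-29,4,138 | G-23,9,137 | G-14,12,134 | .-0,11,125 | .105,-73,20 | .119,-73,13 | .70,-18,71 | .70,-7,77 | .72,3,81 | 
280 G-40,4,137 | G-33,8,135 | G-27,13,135 | d-13,12,126 | d95,-76,17 | d99,-67,19 | .116,-70,8 | .119,-60,12 | .69,-5,71 | .71,4,75 | 
288 G-42,6,132 | .-35,10,131 | .-25,12,127 | d83,-77,15 | d85,-66,20 | d95,-63,16 | .108,-62,9 | .114,-55,10 | .75,-10,58 | .66,9,73 |
```

The depth image puts the fingertips at about z=0.150, while the reported TCP is 0.120. That is about 30 mm higher than reported, with lateral position correct. I'll open the jaws, go down 30 mm, then check again.

Call:
{"op": "play_rows", "data": {
  "moves": [
    [[0,0,0,0,0,0,70],[0,0,0,0,0,0,70],[0,0,0,0,0,0,70],[0,0,0,0,0,0,70],[0,0,0,0,0,0.1,70]]
  ]
}}

```text
time: 4.3
tool_pos: [0.5067, -0.2831, 0.1111]
tcp_rot: [3.074, 0.633, 0.005]
wrist_force: [-0.1, 0.1, 1.1]
width: 0.82
grip_force: 0.0
```

Call:
{"op": "play_rows", "data": {
  "moves": [
    [[0,0,0,0,0,0.1,70],[0,0,0,0,0,0.1,70],[0,0,0,0,0,0,70],[0,0,0,0,0,0,70]]
  ]
}}

```text
time: 4.63
tool_pos: [0.5038, -0.2813, 0.0873]
tcp_rot: [-3.075, -0.633, 0.004]
wrist_force: [0.1, 0.3, -0.2]
width: 0.823
grip_force: 0.0
```

```bash
cat >> h.py <<'E'
def tips():
    c=cam('side'); P=dep(c); p,R,phi=state()
    hsv=cv2.cvtColor(c['image'],cv2.COLOR_RGB2HSV); Q=(P-p)@R*1000
    for n,lo,hi in(('y-',-70,-5),('y+',5,70)):
        m=(abs(Q[...,0])<14)&(Q[...,1]>lo)&(Q[...,1]<hi)&(P[...,2]>.03)&(P[...,2]<.3)&(hsv[...,2]<130)&(hsv[...,1]<110)
        q=Q[m]; z=P[m][:,2]; i=np.argsort(z)[:12]
        print(n,m.sum(),'lowest z',(z[i]*1000).round().tolist(),'x,y',q[i][:4,:2].round().tolist())
    return c
E
python3 - <<'E'
from h import *
tips()
E
```

```text
t 4.68 pos [ 0.5045 -0.2817  0.0882] phi 0.4063 tilt [-0.0015  0.001  -1.    ] F [ 0.2  0.2 -0. ] w 0.815 g 0.0 q6 0.61
y- 303 lowest z [132.0, 134.0, 135.0, 135.0, 135.0, 135.0, 135.0, 136.0, 136.0, 136.0, 137.0, 138.0] x,y [[5.0, -35.0], [-6.0, -36.0], [0.0, -35.0], [3.0, -7.0]]
y+ 629 lowest z [124.0, 124.0, 126.0, 128.0, 128.0, 128.0, 129.0, 130.0, 130.0, 132.0, 133.0, 135.0] x,y [[-4.0, 11.0], [-11.0, 10.0], [14.0, 13.0], [5.0, 14.0]]
```

Call:
{"op": "play_rows", "data": {
  "moves": [
    [[0,0,0,0,0,0.08,70],[0,0,0,0,0,0,24],[0,0,0,0,0,0,24],[0,0,0,0,0,0,24],[0,0,0,0,0,0,24]]
  ]
}}

```text
time: 5.1
tool_pos: [0.5053, -0.2822, 0.0815]
tcp_rot: [3.077, 0.634, 0.001]
wrist_force: [0.2, 0.0, 0.4]
width: 0.281
grip_force: 0.0
```

Call:
{"op": "play_rows", "data": {
  "moves": [
    [[0,0,0,0,0,0,24],[0,0,0,0,0,0,24],[0,0,0,0,0,0,24]]
  ]
}}

```text
time: 5.35
tool_pos: [0.5053, -0.2822, 0.0814]
tcp_rot: [3.077, 0.634, 0.001]
wrist_force: [0.3, -0.2, 0.7]
width: 0.283
grip_force: 0.1
```

```bash
python3 - <<'E'
from h import *
tips()
E
```

```text
t 5.4 pos [ 0.5053 -0.2822  0.0814] phi 0.4063 tilt [ 5.e-04 -4.e-04 -1.e+00] F [ 0.5 -0.2  0.5] w 0.28 g 0.1 q6 0.61
y- 271 lowest z [124.0, 129.0, 132.0, 132.0, 134.0, 134.0, 134.0, 136.0, 136.0, 136.0, 136.0, 136.0] x,y [[-9.0, -19.0], [-10.0, -18.0], [-11.0, -13.0], [-10.0, -18.0]]
y+ 601 lowest z [117.0, 117.0, 119.0, 121.0, 121.0, 122.0, 123.0, 123.0, 124.0, 125.0, 125.0, 126.0] x,y [[6.0, 20.0], [-1.0, 19.0], [-10.0, 20.0], [-11.0, 16.0]]
```

Call:
{"op": "play_rows", "data": {
  "moves": [
    [[0,0,-0.24,0.006,0.108,0,24],[0,0,-0.24,0.006,0.108,0,24],[0,0,-0.24,0.006,0.108,0,24],[0,0,-0.24,0.006,0.108,0,24]]
  ]
}}

```text
time: 5.73
tool_pos: [0.5289, -0.316, 0.0805]
tcp_rot: [-2.831, -1.354, 0.004]
wrist_force: [-3.8, 0.5, 1.7]
width: 0.281
grip_force: 1.8
```

Call:
{"op": "play_rows", "data": {
  "moves": [
    [[0,0,-0.24,0.006,0.108,0,24],[0,0,-0.24,0.006,0.108,0,24],[0,0,-0.24,0.006,0.108,0,24],[0,0,-0.24,0.006,0.108,0,24]]
  ]
}}

```text
time: 6.07
tool_pos: [0.5676, -0.3356, 0.0803]
tcp_rot: [-2.429, -1.988, 0.004]
wrist_force: [-4.9, -1.6, -0.7]
width: 0.281
grip_force: 1.8
```

```bash
python3 - <<'E'
from h import *
p,R,phi=state(); ax=np.array([.5875,-.248]); d=p[:2]-ax; print(np.linalg.norm(d),np.arctan2(*d[::-1])+np.pi)
c=cam('side'); im=c['image'][180:330,200:400]; cv2.imwrite('pics/arc.png',cv2.resize(cv2.cvtColor(im,cv2.COLOR_RGB2BGR),(800,600)))
E
```

```text
t 6.07 pos [ 0.5676 -0.3356  0.0803] phi 1.3719 tilt [-4.1e-03  5.0e-04 -1.0e+00] F [-4.9 -1.6 -0.7] w 0.281 g 1.8 q6 -0.37
0.08980038955761 1.3474704876836014
```

View pics/arc.png

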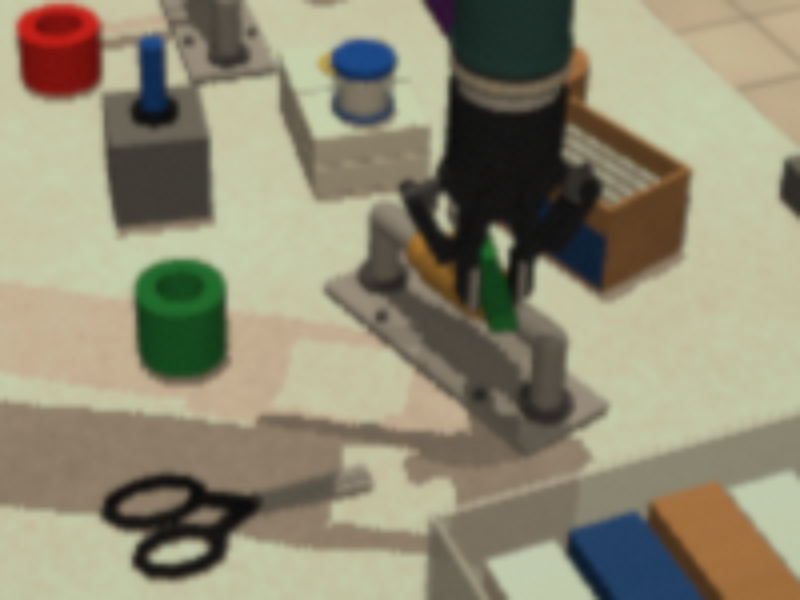

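The picture shows the handle caged at (495,285) and turning with the fingers. I'll continue to the stop.

Call:
{"op": "play_rows", "data": {
  "moves": [
    [[0,0,-0.24,0.006,0.108,0,24],[0,0,-0.24,0.006,0.108,0,24],[0,0,-0.24,0.006,0.108,0,24],[0,0,-0.24,0.006,0.108,0,24]]
  ]
}}

```text
time: 6.45
tool_pos: [0.611, -0.3346, 0.0806]
tcp_rot: [-1.891, -2.507, 0.003]
wrist_force: [-3.4, -1.4, -0.9]
width: 0.28
grip_force: 1.8
```

Call:
{"op": "play_rows", "data": {
  "moves": [
    [[0,0,0,0,0.03,0,24],[0,0,0,0,0.02,0,24],[0,0,0,0,0,0,24]]
  ]
}}

```text
time: 6.7
tool_pos: [0.6143, -0.3339, 0.0806]
tcp_rot: [-1.899, -2.499, 0.007]
wrist_force: [-7.0, -5.0, 0.6]
width: 0.282
grip_force: 3.9
```

```bash
python3 - <<'E'
from h import *
p,R,phi=state(); ax=np.array([.5875,-.248]); d=p[:2]-ax; print(np.linalg.norm(d),np.arctan2(*d[::-1])+np.pi)
E
```

```text
t 6.7 pos [ 0.6143 -0.3339  0.0806] phi 1.8417 tilt [-0.0051 -0.0019 -1.    ] F [-7.  -5.   0.6] w 0.282 g 3.9 q6 -0.8
0.08996281607999647 1.8737058113191511
```

Force is rising, so I'll push a little more to make sure it's at the stop.

Call:
{"op": "play_rows", "data": {
  "moves": [
    [[0,0,0,0,0.03,0,24],[0,0,0,0,0.02,0,24],[0,0,0,0,0,0,24]]
  ]
}}

```text
time: 6.95
tool_pos: [0.6142, -0.3338, 0.0804]
tcp_rot: [-1.895, -2.493, 0.016]
wrist_force: [-18.5, -8.3, 6.3]
width: 0.281
grip_force: 10.3
```

Call:
{"op": "play_rows", "data": {
  "moves": [
    [[0,0,0,0,0.02,0,24],[0,0,0,0,0.02,0,24],[0,0,0,0,0,0,24]]
  ]
}}

```text
time: 7.2
tool_pos: [0.6141, -0.3337, 0.0803]
tcp_rot: [-1.892, -2.489, 0.023]
wrist_force: [-29.0, -11.2, 10.2]
width: 0.285
grip_force: 15.4
```

Call:
{"op": "play_rows", "data": {
  "moves": [
    [[0,0,0,0,-0.05,0,24],[0,0,0,0,-0.05,0,24],[0,0,0,0,0,0,24],[0,0,0,0,0,0,70],[0,0,0,0,0,0,70]]
  ]
}}

```text
time: 7.62
tool_pos: [0.617, -0.3321, 0.0815]
tcp_rot: [1.897, 2.503, 0.002]
wrist_force: [-0.3, -0.4, -0.2]
width: 0.554
grip_force: 0.0
```

Call:
{"op": "play_rows", "data": {
  "moves": [
    [[0,0,0,0,0,0,70],[0,0,0,0,0,0,70],[0,0,0,0,0,0,70]]
  ]
}}

```text
time: 7.87
tool_pos: [0.6168, -0.3322, 0.0813]
tcp_rot: [1.895, 2.505, 0.001]
wrist_force: [0.3, 0.0, 0.0]
width: 0.818
grip_force: 0.0
```

Call:
{"op": "play_rows", "data": {
  "moves": [
    [[0,0,0,0,0,-0.3,70],[0,0,0,0,0,-0.35,70],[0,0,0,0,0,-0.35,70],[0,0,0,0,0,-0.35,70],[0,0,0,0,0,0,70]]
  ]
}}

```text
time: 8.28
tool_pos: [0.6209, -0.3348, 0.2268]
tcp_rot: [1.886, 2.493, 0.003]
wrist_force: [1.7, -0.4, 2.2]
width: 0.821
grip_force: 0.0
```

```bash
python3 - <<'E'
from h import *
go([(.4397,.0168,.215,1.7)],70)
E
```

```text
t 8.28 pos [ 0.6209 -0.3348  0.2268] phi 1.8464 tilt [ 0.0135 -0.0076 -0.9999] F [ 1.7 -0.4  2.2] w 0.821 g 0.0 q6 -0.81
[[0.002, 0.002, 0.024, 0.323, -0.066, 0.006, 70], [0.002, 0.002, 0.024, 0.322, -0.069, 0.006, 70], [0.002, 0.002, 0.024, 0.322, -0.073, 0.006, 70], [0.002, 0.002, 0.025, 0.321, -0.077, 0.007, 70], [0.002, 0.002, 0.024, 0.319, -0.081, 0.007, 70]]
[[0.002, 0.001, 0.025, 0.319, -0.085, 0.007, 70], [0.002, 0.002, 0.024, 0.317, -0.089, 0.008, 70], [0.002, 0.001, 0.025, 0.316, -0.093, 0.008, 70], [0.002, 0.002, 0.024, 0.315, -0.097, 0.009, 70], [0.002, 0.001, 0.025, 0.314, -0.1, 0.009, 70]]
[[0.002, 0.002, 0.024, 0.313, -0.105, 0.009, 70], [0.001, 0.001, 0.025, 0.312, -0.108, 0.009, 70]]
```

Call:
{"op": "play_rows", "data": {
  "moves": [
    [[0,0,0.024,0.323,-0.066,0,70],[0,0,0.024,0.322,-0.069,0,70],[0,0,0.024,0.322,-0.073,0,70],[0,0,0.025,0.321,-0.077,0,70],[0,0,0.024,0.319,-0.081,0,70]]
  ]
}}

```text
time: 8.7
tool_pos: [0.5401, -0.1846, 0.216]
tcp_rot: [1.971, 2.446, 0.001]
wrist_force: [0.4, 0.6, 1.5]
width: 0.823
grip_force: 0.0
```

Call:
{"op": "play_rows", "data": {
  "moves": [
    [[0,0,0.025,0.319,-0.085,0,70],[0,0,0.024,0.317,-0.089,0,70],[0,0,0.025,0.316,-0.093,0,70],[0,0,0.024,0.315,-0.097,0,70],[0,0,0.025,0.314,-0.1,0,70]]
  ]
}}

```text
time: 9.12
tool_pos: [0.4644, -0.0381, 0.2162]
tcp_rot: [2.045, 2.384, 0.001]
wrist_force: [0.5, 0.7, 0.4]
width: 0.823
grip_force: 0.0
```

Call:
{"op": "play_rows", "data": {
  "moves": [
    [[0,0,0.024,0.313,-0.105,0,70],[0,0,0.025,0.312,-0.108,0,70],[0,0,0,0,0,0,70],[0,0,0,0,0,0,70],[0,0,0,0,0,0,70]]
  ]
}}

```text
time: 9.53
tool_pos: [0.4354, 0.0191, 0.2165]
tcp_rot: [2.071, 2.36, 0.001]
wrist_force: [0.4, 0.7, -0.6]
width: 0.823
grip_force: 0.0
```

```bash
python3 - <<'E'
from h import *
tips()
c=cam('top'); np.savez('top1.npz',**c)
P=dep(c); hsv=cv2.cvtColor(c['image'],cv2.COLOR_RGB2HSV)
m=cv2.inRange(hsv,(40,80,40),(85,255,255))>0; m&=(P[...,2]>.12)&(P[...,2]<.15)
v,u=np.nonzero(m); r=cv2.minAreaRect(np.stack([u,v],1).astype(np.float32)); print([plane(c,*p,.137)[:2].round(3).tolist() for p in cv2.boxPoints(r)], len(u))
m=(P[...,2]>.06)&(P[...,2]<.088)&(abs(P[...,0]-.587)<.07)&(abs(P[...,1]+.25)<.12); q=P[m][:,:2]; w,V=np.linalg.eigh(np.cov(q.T)); print('pipe ang',V[:,1])
q=np.stack([plane(c,a,b,.137)[:2] for a,b in zip(u,v)]); w,V=np.linalg.eigh(np.cov(q.T)); print('handle',V[:,1],q.mean(0))
go([(.4397,.0168,.077,1.7)],70)
E
```

```text
t 9.58 pos [0.4355 0.0186 0.2164] phi 1.6999 tilt [ 9.e-04 -5.e-04 -1.e+00] F [ 0.8 -0.6 -0. ] w 0.818 g 0.0 q6 -0.14
y- 115 lowest z [35.0, 43.0, 47.0, 56.0, 63.0, 74.0, 76.0, 77.0, 77.0, 77.0, 78.0, 78.0] x,y [[6.0, -34.0], [0.0, -36.0], [-1.0, -36.0], [-7.0, -38.0]]
y+ 130 lowest z [75.0, 76.0, 77.0, 77.0, 78.0, 78.0, 79.0, 79.0, 79.0, 79.0, 79.0, 80.0] x,y [[-7.0, 35.0], [9.0, 42.0], [-2.0, 33.0], [-1.0, 30.0]]
[[0.604, -0.285], [0.633, -0.37], [0.615, -0.375], [0.587, -0.29]] 183
pipe ang [-0.22066098  0.97535057]
handle [-0.28123945  0.95963762] [ 0.60841758 -0.32816678]
t 9.63 pos [0.4356 0.0184 0.2163] phi 1.699 tilt [ 4.e-04 -3.e-04 -1.e+00] F [-0.2  0.3 -0. ] w 0.822 g 0.0 q6 -0.14
[[0.0, 0.0, -0.001, -0.005, 0.01, 0.348, 70], [0.0, 0.0, 0.0, -0.005, 0.01, 0.348, 70], [0.0, 0.0, -0.001, -0.005, 0.009, 0.349, 70], [0.001, 0.001, 0.0, -0.006, 0.01, 0.348, 70]]
```

Call:
{"op": "play_rows", "data": {
  "moves": [
    [[0,0,0,-0.021,0.04,0,70],[0,0,0,0,0,0.35,70],[0,0,0,0,0,0.35,70],[0,0,0,0,0,0.35,70],[0,0,0,0,0,0.34,70]]
  ]
}}

```text
time: 10.05
tool_pos: [0.44, 0.0165, 0.0759]
tcp_rot: [2.075, 2.357, 0.001]
wrist_force: [0.7, 0.0, 0.8]
width: 0.819
grip_force: 0.0
```

Call:
{"op": "play_rows", "data": {
  "moves": [
    [[0,0,0,0,0,0,70],[0,0,0,0,0,0,70],[0,0,0,0,0,0,70]]
  ]
}}

```text
time: 10.3
tool_pos: [0.4408, 0.017, 0.0787]
tcp_rot: [2.074, 2.358, 0.002]
wrist_force: [0.1, -0.2, -0.5]
width: 0.816
grip_force: 0.0
```

```bash
python3 - <<'E'
from h import *
p,R,phi=state()
c=cam('side'); im=c['image'][140:260,150:310]; cv2.imwrite('pics/probe.png',cv2.resize(cv2.cvtColor(im,cv2.COLOR_RGB2BGR),(800,600)))
P=dep(c);Q=(P-p)@R*1000; m=(abs(Q[...,0])<14)&(abs(Q[...,1])<60)&(abs(Q[...,1])>26)&(P[...,2]>.09)&(P[...,2]<.2)
for s in(-1,1):
    k=m&(s*Q[...,1]>0); z=np.sort(P[k][:,2]); print(s,k.sum(),z[:8].round(3),np.percentile(Q[k][:,1],[5,50,95]))
E
```

```text
t 10.3 pos [0.4408 0.017  0.0787] phi 1.6988 tilt [ 1.7e-03 -1.0e-04 -1.0e+00] F [ 0.1 -0.2 -0.5] w 0.816 g 0.0 q6 -0.15
-1 118 [0.122 0.123 0.125 0.129 0.13  0.13  0.13  0.131] [-56.72534157 -41.86700859 -31.36698625]
1 120 [0.121 0.121 0.122 0.123 0.125 0.125 0.126 0.127] [34.27100797 41.7252931  57.55476995]
```

View pics/probe.png

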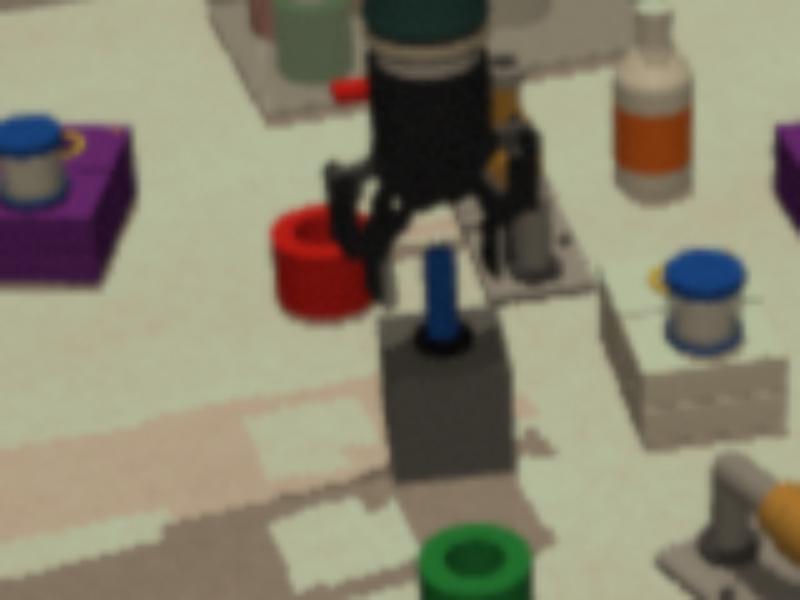

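The jaws straddle the blue handle at (440,290) and are centred, with fingertips about 0.122 high. Closing now.

Call:
{"op": "play_rows", "data": {
  "moves": [
    [[0,0,0,0,0,0,10],[0,0,0,0,0,0,10],[0,0,0,0,0,0,10],[0,0,0,0,0,0,10],[0,0,0,0,0,0,10]]
  ],
  "newtons": 60
}}

```text
time: 10.77
tool_pos: [0.44, 0.0176, 0.0783]
tcp_rot: [2.072, 2.359, 0.002]
wrist_force: [-0.1, -0.4, 4.6]
width: 0.244
grip_force: 58.4
```

Call:
{"op": "play_rows", "data": {
  "moves": [
    [[0,0,0,0,0,0,10],[0,0,0,0,0,0,10],[0,0,0,0,0,0,10],[0,0,0,0,0,0,10]]
  ]
}}

```text
time: 11.1
tool_pos: [0.4401, 0.0176, 0.0783]
tcp_rot: [2.073, 2.359, 0.002]
wrist_force: [-2.0, 0.3, 5.6]
width: 0.244
grip_force: 58.4
```

```bash
python3 - <<'E'
from h import *
p,R,phi=state()
q=[p[0],p[1],p[2]+.1,phi]
# lift, move to above well (offset from grasp xy to probe xy assumed 0)
go([tuple(q),(p[0]+.6230-.4397,p[1]+.0630-.0168,p[2]+.1,phi)],10,step=.03)
E
```

```text
t 11.1 pos [0.4401 0.0176 0.0783] phi 1.7 tilt [ 1.7e-03 -1.0e-04 -1.0e+00] F [-2.   0.3  5.6] w 0.244 g 58.4 q6 -0.15
t 11.1 pos [0.4401 0.0176 0.0783] phi 1.7 tilt [ 1.7e-03 -1.0e-04 -1.0e+00] F [-2.   0.3  5.6] w 0.244 g 58.4 q6 -0.15
[[0.001, 0.0, 0.0, 0.0, 0.0, -0.25, 10], [0.001, 0.0, 0.0, 0.0, 0.0, -0.25, 10], [0.001, 0.0, 0.0, 0.0, 0.001, -0.25, 10], [0.0, 0.001, 0.0, 0.0, 0.0, -0.25, 10], [0.0, 0.0, 0.0, 0.032, 0.268, 0.0, 10]]
[[0.0, 0.0, 0.0, 0.032, 0.268, 0.0, 10], [0.0, 0.0, 0.0, 0.032, 0.268, 0.0, 10], [0.0, 0.0, 0.0, 0.031, 0.268, 0.0, 10], [0.0, 0.0, 0.0, 0.032, 0.268, 0.0, 10], [0.0, 0.0, 0.0, 0.031, 0.269, 0.0, 10]]
[[0.0, 0.0, 0.0, 0.032, 0.268, 0.0, 10]]
```

Call:
{"op": "play_rows", "data": {
  "moves": [
    [[0,0,0,0,0,-0.25,10],[0,0,0,0,0,-0.25,10],[0,0,0,0,0,-0.25,10],[0,0,0,0,0,-0.25,10],[0,0,0,0,0,0,10]]
  ]
}}

```text
time: 11.52
tool_pos: [0.4426, 0.0175, 0.1824]
tcp_rot: [2.069, 2.355, 0.009]
wrist_force: [1.0, 0.2, -0.1]
width: 0.247
grip_force: 58.9
```

Call:
{"op": "play_rows", "data": {
  "moves": [
    [[0,0,0,0.032,0.268,0,10],[0,0,0,0.032,0.268,0,10],[0,0,0,0.032,0.268,0,10],[0,0,0,0.031,0.268,0,10],[0,0,0,0.032,0.268,0,10]]
  ]
}}

```text
time: 11.93
tool_pos: [0.5703, 0.0509, 0.1757]
tcp_rot: [-2.073, -2.359, 0.002]
wrist_force: [0.3, 0.0, -0.1]
width: 0.241
grip_force: 59.0
```

Call:
{"op": "play_rows", "data": {
  "moves": [
    [[0,0,0,0.031,0.268,0,10],[0,0,0,0.032,0.268,0,10],[0,0,0,0,0,0,10],[0,0,0,0,0,0,10],[0,0,0,0,0,0,10]]
  ]
}}

```text
time: 12.35
tool_pos: [0.621, 0.0636, 0.1756]
tcp_rot: [-2.072, -2.359, 0.004]
wrist_force: [0.1, 0.0, -1.3]
width: 0.24
grip_force: 59.1
```

```bash
python3 - <<'E'
from h import *
p,R,phi=state()
c=cam('side'); im=c['image'][100:250,190:390]; cv2.imwrite('pics/held.png',cv2.resize(cv2.cvtColor(im,cv2.COLOR_RGB2BGR),(800,600)))
P=dep(c); m=(np.linalg.norm(P[...,:2]-p[:2],axis=-1)<.016)&(P[...,2]>.085)&(P[...,2]<.3)
q=P[m]; 
for lo in np.arange(.09,.26,.01):
    k=q[(q[:,2]>=lo)&(q[:,2]<lo+.01)]
    if len(k): print(round(lo,2),len(k),k.mean(0).round(4))
def pr(X):
    x=c['R']@X+c['t']; u=c['K']@x; return ((u[:2]/u[2]-[190,100])*4).round()
print('expected tip',pr(np.array([p[0],p[1],.11])),'top',pr(np.array([p[0],p[1],.25])),'well',pr(np.array([.623,.063,.06])))
E
```

```text
t 12.35 pos [0.621  0.0636 0.1756] phi 1.7 tilt [-3.2e-03 -3.0e-04 -1.0e+00] F [ 0.1  0.  -1.3] w 0.24 g 59.1 q6 -0.07
0.1 2 [0.6221 0.06   0.109 ]
0.11 7 [0.6215 0.0588 0.1148]
0.12 7 [0.6194 0.0552 0.1266]
0.13 9 [0.6207 0.0564 0.1358]
0.14 7 [0.6201 0.0573 0.1457]
0.15 8 [0.6202 0.0545 0.1567]
0.16 7 [0.6202 0.0593 0.1636]
0.17 1 [0.6222 0.0533 0.1701]
0.18 22 [0.6174 0.0586 0.1852]
0.19 19 [0.6202 0.0568 0.1944]
0.2 16 [0.618  0.0543 0.2048]
0.21 19 [0.6226 0.0534 0.2151]
0.22 17 [0.6233 0.0541 0.225 ]
0.23 17 [0.6219 0.0536 0.2354]
0.24 28 [0.6244 0.0581 0.2459]
0.25 6 [0.6338 0.0644 0.2552]
expected tip [377. 333.] top [379. 183.] well [379. 383.]
```

View pics/held.png

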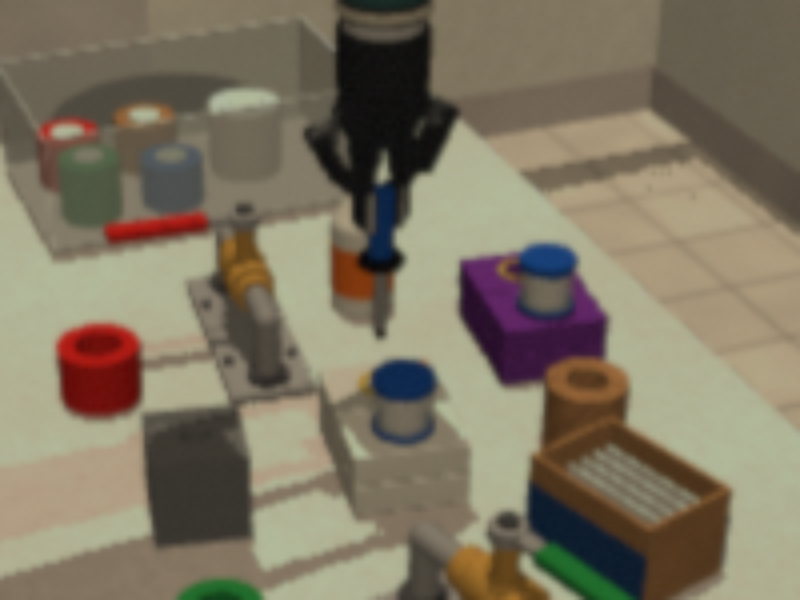

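The probe is held upright, with its tip at about (381,335), above the well behind the canister, as expected. Descending in steps.

Call:
{"op": "play_rows", "data": {
  "moves": [
    [[0,0,0,0,0.02,0,10],[0,0,0,0,0,0.2,10],[0,0,0,0,0,0.2,10],[0,0,0,0,0,0.15,10],[0,0,0,0,0,0,10]]
  ]
}}

```text
time: 12.82
tool_pos: [0.6206, 0.0635, 0.1184]
tcp_rot: [-2.071, -2.356, 0.007]
wrist_force: [-1.3, -0.2, -1.7]
width: 0.244
grip_force: 59.1
```

Call:
{"op": "play_rows", "data": {
  "moves": [
    [[0,0,0,0,0,0.05,10],[0,0,0,0,0,0.03,10],[0,0,0,0,0,0,10],[0,0,0,0,0,0,10]]
  ]
}}

```text
time: 13.15
tool_pos: [0.6249, 0.064, 0.1153]
tcp_rot: [2.073, 2.359, 0.002]
wrist_force: [1.0, -0.4, -0.7]
width: 0.242
grip_force: 59.1
```

Call:
{"op": "play_rows", "data": {
  "moves": [
    [[0,0,0,0,0,0.03,10],[0,0,0,0,0,0.03,10],[0,0,0,0,0,0,10],[0,0,0,0,0,0,10]]
  ]
}}

```text
time: 13.48
tool_pos: [0.6255, 0.064, 0.1092]
tcp_rot: [2.072, 2.359, 0.003]
wrist_force: [1.1, -0.2, 2.5]
width: 0.243
grip_force: 59.6
```

Call:
{"op": "play_rows", "data": {
  "moves": [
    [[0,0,0,0,0,0.02,10],[0,0,0,0,0,0.01,10],[0,0,0,0,0,0,10],[0,0,0,0,0,0,10]]
  ]
}}

```text
time: 13.82
tool_pos: [0.6257, 0.0641, 0.1076]
tcp_rot: [2.072, 2.358, 0.003]
wrist_force: [-1.1, -0.5, 9.3]
width: 0.242
grip_force: 60.6
```

Call:
{"op": "play_rows", "data": {
  "moves": [
    [[0,0,0,0,0,0.02,10],[0,0,0,0,0,0.01,10],[0,0,0,0,0,0,10],[0,0,0,0,0,0,10],[0,0,0,0,0,0,10]]
  ]
}}

```text
time: 14.23
tool_pos: [0.6263, 0.0641, 0.1072]
tcp_rot: [2.071, 2.358, 0.005]
wrist_force: [-4.5, 0.2, 20.6]
width: 0.242
grip_force: 61.6
```

The button is bottomed: 20 N with almost no further travel. Lifting out.

Call:
{"op": "play_rows", "data": {
  "moves": [
    [[0,0,0,0,0,-0.1,10],[0,0,0,0,0,-0.2,10],[0,0,0,0,0,-0.25,10],[0,0,0,0,0,-0.25,10],[0,0,0,0,0,0,10]]
  ]
}}

```text
time: 14.65
tool_pos: [0.6273, 0.0642, 0.1876]
tcp_rot: [2.07, 2.356, 0.009]
wrist_force: [1.2, -1.4, 0.2]
width: 0.243
grip_force: 59.3
```

Call:
{"op": "play_rows", "data": {
  "moves": [
    [[0,0,0,0,0,0,10],[0,0,0,0,0,0,10],[0,0,0,0,0,0,10]]
  ]
}}

```text
time: 14.9
tool_pos: [0.6226, 0.0638, 0.1796]
tcp_rot: [-2.072, -2.358, 0.005]
wrist_force: [0.5, -0.1, -0.7]
width: 0.24
grip_force: 59.3
```

```bash
python3 - <<'E'
from h import *
p,R,phi=state()
go([(.4401,.0176,.182,1.7)],10,step=.03)
E
```

```text
t 14.9 pos [0.6226 0.0638 0.1796] phi 1.6998 tilt [-4.3e-03 -3.0e-04 -1.0e+00] F [ 0.5 -0.1 -0.7] w 0.24 g 59.3 q6 -0.07
t 14.9 pos [0.6226 0.0638 0.1796] phi 1.6998 tilt [-4.3e-03 -3.0e-04 -1.0e+00] F [ 0.5 -0.1 -0.7] w 0.24 g 59.3 q6 -0.07
[[-0.001, 0.0, 0.0, -0.032, -0.267, -0.002, 10], [-0.001, 0.0, 0.0, -0.032, -0.267, -0.002, 10], [-0.001, 0.0, 0.0, -0.032, -0.267, -0.003, 10], [-0.001, 0.0, 0.0, -0.032, -0.267, -0.003, 10], [-0.002, 0.0, 0.0, -0.032, -0.267, -0.003, 10]]
[[-0.001, 0.0, 0.0, -0.032, -0.267, -0.003, 10], [-0.002, -0.001, 0.0, -0.032, -0.267, -0.003, 10]]
```

Call:
{"op": "play_rows", "data": {
  "moves": [
    [[0,0,0,-0.032,-0.267,0,10],[0,0,0,-0.032,-0.267,0,10],[0,0,0,-0.032,-0.267,0,10],[0,0,0,-0.032,-0.267,0,10],[0,0,0,-0.032,-0.267,0,10]]
  ]
}}

```text
time: 15.32
tool_pos: [0.4913, 0.0307, 0.1798]
tcp_rot: [-2.071, -2.358, 0.004]
wrist_force: [0.4, -0.6, -0.6]
width: 0.242
grip_force: 59.3
```

Call:
{"op": "play_rows", "data": {
  "moves": [
    [[0,0,0,-0.032,-0.267,0,10],[0,0,0,-0.032,-0.267,0,10],[0,0,0,0,0,0,10],[0,0,0,0,0,0,10],[0,0,0,0,0,0,10]]
  ]
}}

```text
time: 15.73
tool_pos: [0.4417, 0.0177, 0.1814]
tcp_rot: [-2.073, -2.359, 0.001]
wrist_force: [0.1, 0.0, 0.0]
width: 0.242
grip_force: 59.3
```

```bash
python3 - <<'E'
from h import *
p,R,phi=state()
go([(.4401,.0176,p[2],1.7)],10,step=.03)
c=cam('side'); im=c['image'][120:270,150:350]; cv2.imwrite('pics/ret.png',cv2.resize(cv2.cvtColor(im,cv2.COLOR_RGB2BGR),(800,600)))
def pr(X):
    x=c['R']@X+c['t']; u=c['K']@x; return ((u[:2]/u[2]-[150,120])*4).round()
z=p[2]-.0683
print('expected tip',pr(np.array([p[0],p[1],z])),'collar',pr(np.array([p[0],p[1],z+.074])),'hole',pr(np.array([.44,.017,.08])))
E
```

```text
t 15.73 pos [0.4417 0.0177 0.1814] phi 1.6996 tilt [-7.e-04  1.e-04 -1.e+00] F [0.1 0.  0. ] w 0.242 g 59.3 q6 -0.15
t 15.73 pos [0.4417 0.0177 0.1814] phi 1.6996 tilt [-7.e-04  1.e-04 -1.e+00] F [0.1 0.  0. ] w 0.242 g 59.3 q6 -0.15
[[-0.001, 0.0, -0.001, 0.001, -0.016, 0.0, 10]]
expected tip [351. 319.] collar [347. 238.] hole [351. 354.]
```

View pics/ret.png

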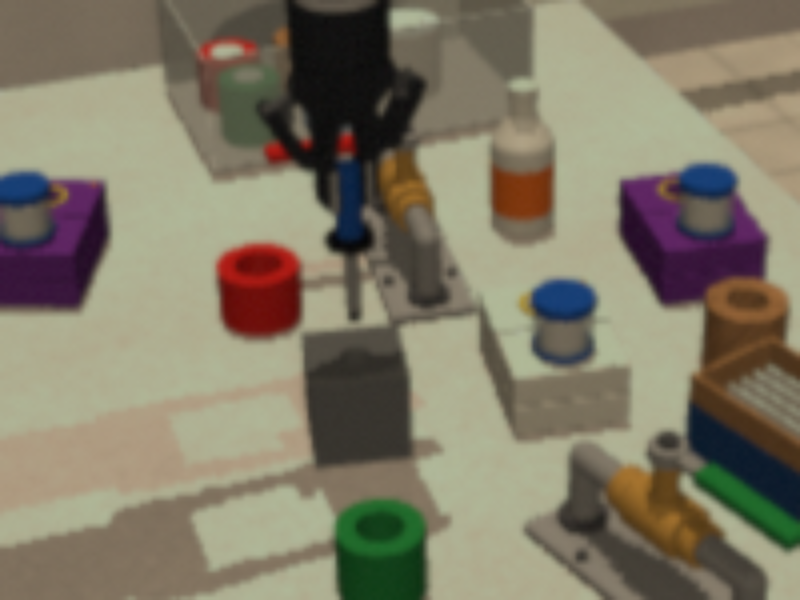

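The tip at (354,318) and collar at (350,240) match the expected pixels above the hole at (351,354). Lowering now.

Call:
{"op": "play_rows", "data": {
  "moves": [
    [[0,0,0,0,-0.016,0,10],[0,0,0,0,0,0.2,10],[0,0,0,0,0,0.2,10],[0,0,0,0,0,0.1,10],[0,0,0,0,0,0,10]]
  ]
}}

```text
time: 16.2
tool_pos: [0.4382, 0.0177, 0.1292]
tcp_rot: [-2.07, -2.357, 0.006]
wrist_force: [-1.2, -0.2, -0.9]
width: 0.244
grip_force: 59.3
```

Call:
{"op": "play_rows", "data": {
  "moves": [
    [[0,0,0,0,0,0.15,10],[0,0,0,0,0,0.15,10],[0,0,0,0,0,0.13,10],[0,0,0,0,0,0,10],[0,0,0,0,0,0,10]]
  ]
}}

```text
time: 16.62
tool_pos: [0.4403, 0.0176, 0.0893]
tcp_rot: [-2.073, -2.36, 0.001]
wrist_force: [-0.3, -0.2, -0.7]
width: 0.245
grip_force: 59.3
```

Call:
{"op": "play_rows", "data": {
  "moves": [
    [[0,0,0,0,0,0.05,10],[0,0,0,0,0,0.04,10],[0,0,0,0,0,0,10],[0,0,0,0,0,0,10]]
  ]
}}

```text
time: 16.95
tool_pos: [0.4404, 0.0175, 0.0804]
tcp_rot: [2.073, 2.36, 0.0]
wrist_force: [0.5, 0.8, -1.3]
width: 0.24
grip_force: 59.3
```

Call:
{"op": "play_rows", "data": {
  "moves": [
    [[0,0,0,0,0,0.02,10],[0,0,0,0,0,0,10],[0,0,0,0,0,0,10]]
  ]
}}

```text
time: 17.2
tool_pos: [0.4404, 0.0175, 0.0784]
tcp_rot: [2.073, 2.36, 0.0]
wrist_force: [-0.4, 0.4, -0.4]
width: 0.24
grip_force: 59.4
```

Call:
{"op": "play_rows", "data": {
  "moves": [
    [[0,0,0,0,0,0,30],[0,0,0,0,0,0,45],[0,0,0,0,0,0,70],[0,0,0,0,0,0,70],[0,0,0,0,0,0,70]]
  ]
}}

```text
time: 17.62
tool_pos: [0.4403, 0.0175, 0.0782]
tcp_rot: [2.074, 2.36, 0.0]
wrist_force: [-0.4, -0.0, 0.4]
width: 0.823
grip_force: 0.0
```

Call:
{"op": "play_rows", "data": {
  "moves": [
    [[0,0,0,0,0,0,70],[0,0,0,0,0,0,70],[0,0,0,0,0,-0.2,70],[0,0,0,0,0,-0.35,70],[0,0,0,0,0,-0.35,70]]
  ]
}}

```text
time: 18.03
tool_pos: [0.4384, 0.0175, 0.1676]
tcp_rot: [-2.071, -2.357, 0.004]
wrist_force: [1.4, 0.3, 1.0]
width: 0.816
grip_force: 0.0
```

Call:
{"op": "play_rows", "data": {
  "moves": [
    [[0,0,0,0,0,-0.3,70],[0,0,0,0.35,0,0,70],[0,0,0,0.35,0,0,70],[0,0,0,0.35,0,0,70],[0,0,0,0,0,0,70]]
  ]
}}

```text
time: 18.45
tool_pos: [0.4261, 0.1264, 0.1987]
tcp_rot: [-2.068, -2.363, -0.004]
wrist_force: [-0.7, -0.1, -0.3]
width: 0.822
grip_force: 0.0
```

```bash
python3 - <<'E'
from h import *
state()
c=cam('side'); im=c['image'][120:270,150:350]; cv2.imwrite('pics/end.png',cv2.resize(cv2.cvtColor(im,cv2.COLOR_RGB2BGR),(800,600)))
for n in('side','top'):
    c=cam(n); P=dep(c); hsv=cv2.cvtColor(c['image'],cv2.COLOR_RGB2HSV); m=(cv2.inRange(hsv,(95,120,40),(125,255,255))>0)&(np.linalg.norm(P[...,:2]-[.44,.017],axis=-1)<.05)&(P[...,2]<.2)
    print(n,m.sum(),np.percentile(P[m][:,2],[2,98]).round(3),P[m].mean(0).round(4))
    m=(cv2.inRange(hsv,(40,80,40),(85,255,255))>0)&(P[...,2]>.12)&(P[...,2]<.15)&(P[...,1]<-.2)
    q=P[m][:,:2]; w,V=np.linalg.eigh(np.cov(q.T)); print('handle',V[:,1],q.mean(0))
E
```

```text
t 18.45 pos [0.4261 0.1264 0.1987] phi 1.7039 tilt [ 5.0e-04  3.3e-03 -1.0e+00] F [-0.7 -0.1 -0.3] w 0.822 g 0.0 q6 0.1
side 90 [0.092 0.151] [0.4382 0.0081 0.1213]
handle [-0.28228706  0.95932998] [ 0.61002115 -0.33643501]
top 54 [0.087 0.155] [0.4393 0.0168 0.1399]
handle [-0.28273754  0.95919731] [ 0.60865901 -0.32848443]
```

View pics/end.png

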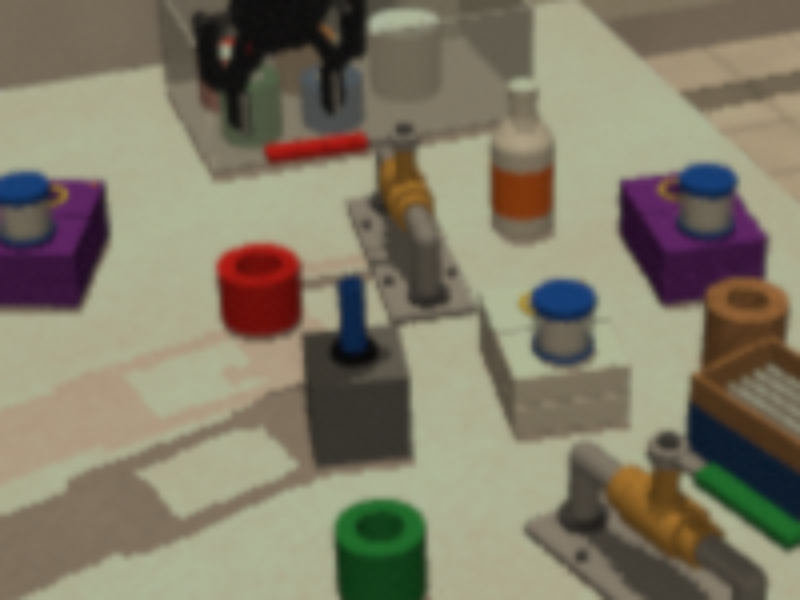

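The probe is seated upright at (352,330) with its collar on the block, the green handle lies along its pipe at (750,505), and the other items are untouched.

```bash
python3 -c "
from workcell import bot
print(bot.finish_job())"
```

```text
the job is handed in; nothing more can be done
None
```

The job is handed in: the green handle was turned to its open stop, in line with the pipe; then the red reset button was pressed fully in with the probe; and the probe is back upright and fully home in its stand, with the red drain handle and the other supplies not moved.

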